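# Clock the gear-head shaft by its flat and hold the drive sprocket on it

## Robot

A 7-joint arm with a two-finger parallel gripper is mounted at the origin on the work surface. World frame = base frame: x ahead of the robot, y to its left, z up, the work surface at z = 0. Lengths are in mm, angles in rad, forces in N, time in s.
With the tool pointing down it reaches from about 425 to 1025 mm from the base axis. Payload 3.6 kg.
Tool frame: the origin (TCP) lies on the mounting face of the last link; the fingertips stand 173 mm ahead of it and the grasp point (between the pads) lies 155 mm ahead of it; z points along the fingers, y is the line along which they close (so a half turn about z gives the same grasp; the last joint's range is limited). The gripper opens to 85 mm and grips with 20 to 120 N. Pads are 22 mm wide; open, the fingers measure 114 mm over their backs; the gripper's body (76 mm by 85 mm) begins 54 mm behind the grasp point. The pads swing forward as they close: fully open they stand 13 mm farther back than shut.
Start: joints at [-1.22, 0.591, 0.048, 1.609, -0.033, 0.943, -0.034], TCP at [311.288, 654.774, 404.702] pointing down, gripper open.
Joint ranges: [-2.69, 2.69], [-0.47, 2.24], [-1.27, 1.36], [0.19, 2.51], [-1.53, 4.68], [0.08, 2.07], [-3.09, 3.09]. Speed limits (rad/s): [2.57, 2.57, 3.14, 3.14, 3.14, 3.14, 3.14].

## Interface

Orientations are given as [roll, pitch, yaw] about the fixed x, y, z axes, in that order (R = Rz(yaw) Ry(pitch) Rx(roll)).
In Python, from bench import r, vision gives the robot as it stands.
- The arm moves only by the shell command python3 -m handwheel 'ROWS' [FORCE]. ROWS is JSON, one flat list of numbers, 7 for each row, row after row: the shift along the world's x, y, z in mm, then the turn, a rotation vector about the world's x, y, z in rad, then the opening, from 0 (shut) to 1 (fully open). A call has exactly 8 rows; each row shifts and turns the commanded pose from where the row before left it; what a row does not reach is not made up. A row lasts 1/12 s, in which the tool goes at most 41.7 mm and 7.16 degrees, less where a joint would pass 70% of its speed; a pose out of reach is approached as far as the arm can. A call with a gripper value outside its range is refused whole. The fingers move at their own pace and stop on an object; FORCE is the grip in N (left out, the last holds). Time passes only in rows, so rows that do not move let the fingers close, or fill a call up. It gives the time, the measured TCP pose, the force, the opening and the grip force at its end, in the units of the state.
- r.state(): the state, without advancing time (a new reading comes with each control period).
- vision.capture(name): name is "scene" or "top" or "wrist"; returns a dict with "pixels" (480x640x3 uint8, red, green, blue), "z_map" (480x640 float32, mm along the optical axis (not along the pixel's ray), 0 where there is no reading), "fx", "fy", "cx", "cy" (pixels), "k1" (the pictures are not rectified: a ray, as slopes to the right and down, at radius r is drawn at 1 + k1 r^2 times it, then the intrinsics apply), "view" (4x4, takes a point from world to camera coordinates); the wrist camera has in their place "tool_from_camera" (4x4, takes a point from camera to tool coordinates, whose origin is the TCP and whose axes are the flange's). Camera axes: x right, y up, looking along -z (the intrinsics and any distortion apply to the point x, -y, -z); pixel columns grow to the right and rows downward; lengths in mm; the calibration is good to about 2 mm. A picture is of the moment at which its call begins: read the wrist's pose just before it.
- r.job_done(): hands the job in; it is judged then, once.
The state is a dict: "time": time; "joint_positions": joint angles; "qvel": joint speeds; "tau": joint torques, N m; "eef_pos": TCP position; "tcp_rot": TCP orientation; "contact_force": force on the tool from outside, world axes, zero at the start; "moment": the same for the moment, N m; "gripper_width": opening from 0.0 (shut) to 1.0 (fully open); "grip_force": force on a finger pad.
Only numpy, scipy, OpenCV 4.12 (cv2) and the standard library are available. Lean on these libraries where they do the work, as an engineer would, in place of code of your own. Each camera call takes 0.05 s, during which the arm holds its last target. There are 200 camera calls.

## Task

Pinch the upright gear-head shaft across its flat, so that you feel the flat under a finger, and turn it until the flat faces the way the yellow arrow points. Then fetch the drive sprocket with the red set-screw, slide it onto the shaft, toothed side down, with the set-screw over the flat and the top of its hub level with the end of the shaft. Finish while still gripping it and holding it up there, steady, ready for me to tighten the screw; leave the other things on the bench alone.

Things in the scene. Friction and masses are not known exactly. Their poses are not given: they have to be found in the camera images.
- gearhead: Fixed green gear head, base plate 130 x 110 x 10 mm. Origin on the bench under the shaft axis, z up. Green box 100 x 84 mm, top at 52 mm; boss of radius 23 mm up to 60 mm; black motor stub on its +y side to 125 mm out, 70 mm high. The yellow arrow on its top points along its +x axis; a yellow stripe marks the +x face.
- shaft (a joint): Angle of the vertical shaft in the gear head, rad: 0 when the flat faces along the arrow, growing counter-clockwise seen from above. It turns with a drag of about 0.08 N m, stays where it is left, and starts between +0.5 and +1.5.
- shaft_flat (a point): Bright flat on the dark 20 mm shaft, turning with it. Origin at the middle of the flat face, 6 mm from the axis, 103.5 mm above the bench; x axis points straight out of it, z up. Face 16 mm wide, 37 mm tall. Fingers closing across the flat stop at 16 mm and pull it square; elsewhere at 20 mm.
- shaft_end (a point): Centre of the shaft's top end, on its axis, 125 mm above the bench. The shaft stands 65 mm above the boss: the flat is on the upper 40 mm, the lower 25 mm is fully round; the top 3 mm are tapered to three quarters.
- sprocket: Loose drive sprocket, about 0.13 kg, toothed side down. Origin at the centre of its underside, z up. Toothed steel disc 5 mm thick, 64 mm across; black hub 36 mm across from 5 to 25 mm height, gripped by its sides; through bore 23 mm. Red-headed set-screw (head 8 mm thick) on its +x side at 17 mm height, standing out to 25 mm from the axis.
- sprocket_top (a point): Centre of the hub's top face, on the bore axis, 25 mm above the sprocket's underside.
- screw_tip (a point): Inner end of the set-screw (5 mm thick), jutting into the bore to 7.5 mm from its axis on the sprocket's +x side, 17 mm above the underside: it passes the shaft only over the flat, with about 15 degrees of play either way.
- spacer: Bystander: loose plain brass ring without a screw, 40 mm across, 20 mm high; origin under its centre.
- tub: Bystander: white grease tub with an orange cap, 52 mm across, 58 mm high; origin under its centre.
- battery: Bystander: black and green battery pack, 70 x 74 mm, 61 mm high; origin under its centre.
- screwdriver: Bystander: screwdriver with a green handle, 190 mm long, lying on the bench.
Mind the look-alikes: they are no part of the job. Of the things shaped like the sprocket, the bare steel one is meant.

How it is judged (in metres and radians):
On the way:
1. the fingers pinch the shaft across its flat while the flat faces along the yellow arrow (within 0.2 rad) (contact force between the fingers and shaft_c2 above 2 N and value of joint shaft between -0.2 and 0.2 rad), for 0.2 s.
At the end, for the whole second after the job is handed in: Fingers grip the sprocket (over 2 N), still (under 20 mm/s), on the shaft: centred within 4 mm, hub top within 5 mm of the shaft end's height, upright within 0.12 rad, screw tip over the flat within 5 mm sideways and off the face; the flat within 0.3 rad of the arrow (value of joint shaft between -0.3 and 0.3 rad and contact force between the fingers and sprocket above 2 N and horizontal distance between sprocket_top and shaft_end below 0.004 m and z of sprocket_top in the frame of shaft_end between -0.005 and 0.005 m and angle between sprocket's own z axis and vertical below 0.12 rad and x of screw_tip in the frame of shaft_flat between -0.001 and 0.005 m and y of screw_tip in the frame of shaft_flat between -0.005 and 0.005 m and linear speed of sprocket below 0.02 m/s); the arm keeps its last pose, push and grip.
It fails at once if the brass spacer ring is moved by more than 25 mm (distance of spacer from where it was at the start of the episode above 0.025 m).
It fails at once if the grease tub is moved by more than 25 mm (distance of tub from where it was at the start of the episode above 0.025 m).
It fails at once if the battery pack is moved by more than 25 mm (distance of battery from where it was at the start of the episode above 0.025 m).
It fails at once if the screwdriver is moved by more than 25 mm (distance of screwdriver from where it was at the start of the episode above 0.025 m).
It also fails if it takes over 58 s, if anything falls off the work surface, if the arm or the gripper's body presses on something with over 40 N, if the wrist force passes 120 N, or if a joint passes its speed limit or range.

## Working session

There is one attempt and no reset: what is moved stays moved. The work goes in short steps, Python scripts to look and compute and a shell command to move; the robot and the scene stay as the last step left them, time stands still between calls to the robot, and variables do not carry over. Pictures are saved under pics/ and viewed, at most 10 in all, crops included, and the job is handed in when it is done.

```bash
ls; mkdir -p pics
cat > h.py <<'E'
import numpy as np, cv2
from bench import r, vision
from scipy.spatial.transform import Rotation as R
def cap(n,save=None):
    s=r.state(); c=vision.capture(n)
    if n=='wrist':
        T=np.eye(4); T[:3,:3]=R.from_euler('xyz',s['tcp_rot']).as_matrix(); T[:3,3]=s['eef_pos']
        c['w']=T@np.array(c['tool_from_camera'])
    else: c['w']=np.linalg.inv(np.array(c['view']))
    if save: cv2.imwrite('pics/'+save,cv2.cvtColor(c['pixels'],cv2.COLOR_RGB2BGR))
    return c
def rays(c,uv):
    uv=np.atleast_2d(uv).astype(float)
    d=(uv-[c['cx'],c['cy']])/[c['fx'],c['fy']]; u=d.copy()
    for _ in range(20): u=d/(1+c['k1']*(u**2).sum(1,keepdims=True))
    v=np.c_[u[:,0],-u[:,1],-np.ones(len(u))]
    return c['w'][:3,3], v@c['w'][:3,:3].T
def onplane(c,uv,z):
    o,d=rays(c,uv); return o+d*((z-o[2])/d[:,2])[:,None]
def bydepth(c,uv):
    uv=np.atleast_2d(uv).astype(int); o,d=rays(c,uv)
    return o+d*c['z_map'][uv[:,1],uv[:,0]][:,None]
E
python3 - <<'E'
from h import *
print(r.state())
a=cap('top','top.png');b=cap('scene','scene.png')
for c in (a,b): print(c['w'].round(2),c['fx'],c['k1'])
E
```

```text
pics
{'time': 0.0, 'joint_positions': array([-1.22053984,  0.59210735,  0.04830686,  1.60982227, -0.03329503,
        0.942692  , -0.03369922]), 'qvel': array([-6.65612464e-04,  5.01445938e-04, -6.95145661e-05, -7.68895399e-04,
        2.55657229e-04,  6.89575272e-04, -6.90700683e-04]), 'tau': array([ 6.65301723e-04, -5.48672318e+01,  1.54672936e+00, -1.98123783e+01,
        9.41364735e-03,  8.51228629e-03, -7.22592461e-06]), 'eef_pos': array([311.05819708, 654.39614919, 403.54920699]), 'tcp_rot': array([-3.13937248e+00,  1.33103868e-04,  2.69791473e+00]), 'contact_force': array([0.23072682, 0.89921753, 0.47018017]), 'moment': array([0.01133127, 0.02673922, 0.03754228]), 'grip_force': 0.0, 'gripper_width': 1.0041736564635617}
[[ 6.00000e-02  9.80000e-01 -2.10000e-01  4.20490e+02]
 [-1.00000e+00  6.00000e-02 -1.00000e-02 -1.11070e+02]
 [ 0.00000e+00  2.10000e-01  9.80000e-01  1.00744e+03]
 [ 0.00000e+00  0.00000e+00  0.00000e+00  1.00000e+00]] 561.8741931651896 -0.051102287751535656
[[ 8.8000e-01 -2.9000e-01  3.9000e-01  9.9579e+02]
 [ 4.8000e-01  5.4000e-01 -6.9000e-01 -7.6584e+02]
 [-1.0000e-02  7.9000e-01  6.2000e-01  6.9219e+02]
 [ 0.0000e+00  0.0000e+00  0.0000e+00  1.0000e+00]] 596.5972967992774 -0.020891114314162802
```

View pics/top.png

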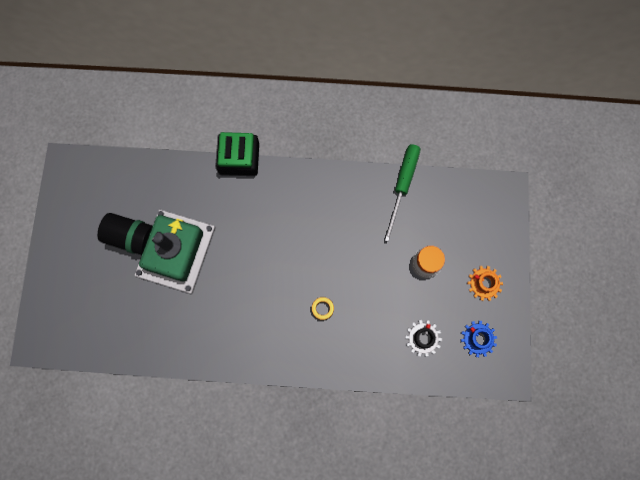

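View pics/scene.png

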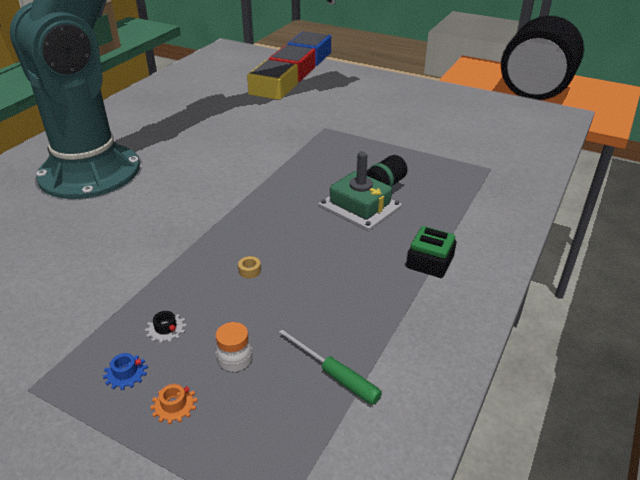

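The top view shows four ring-like things: steel disc with black hub (424,338), blue (478,338), orange (485,283) and the brass ring (322,309). The bare steel one at (424,338) is meant. The gear head is at (172,252), its arrow at (176,226) and the shaft top near (158,239).

Run:
```python
from h import *
def comps(m,mina=8):
    n,l,s,c=cv2.connectedComponentsWithStats(m.astype(np.uint8)); return [(c[i],s[i,4],l==i) for i in range(1,n) if s[i,4]>=mina]
for name in('top','scene'):
    c=cap(name); hsv=cv2.cvtColor(c['pixels'],cv2.COLOR_RGB2HSV); H,S,V=[hsv[...,i].astype(int) for i in range(3)]
    print(name)
    red=((H<5)|(H>174))&(S>150)&(V>90)
    for k,a,m in comps(red,4): 
        p=onplane(c,k,17)[0]; print('red',k.round(1),a,p.round(1))
    yel=(abs(H-26)<5)&(S>180)&(V>110)
    for k,a,m in comps(yel,12): print('yel',k.round(1),a,onplane(c,k,52)[0].round(1))
    # depth height map
    vv,uu=np.mgrid[0:480,0:640]; P=bydepth(c,np.c_[uu.ravel(),vv.ravel()]).reshape(480,640,3)
    ok=c['z_map']>0
    roi=(P[...,0]>250)&(P[...,0]<1000)&(abs(P[...,1])<700)&ok
    sh=roi&(P[...,2]>112)&(P[...,2]<135)
    for k,a,m in comps(sh,10): print('high',k.round(1),a,np.median(P[m],0).round(1),onplane(c,k,125)[0].round(1))
    if name=='top':
        crop=c['pixels']; 
        x0,y0=385,300
        s1=cv2.resize(crop[300:380,385:515],None,fx=5,fy=5,interpolation=cv2.INTER_CUBIC)
        cv2.imwrite('pics/c1.png',s1[...,::-1])
    bench=np.median(P[roi][:,2]);print('bench z',bench)
    hub=roi&(P[...,2]>17)&(P[...,2]<32)
    for k,a,m in comps(hub,20): print('h25',k.round(1),a,P[m].mean(0).round(1))
    white=(S<40)&(V>150)&roi&(P[...,2]<20)
    for k,a,m in comps(white,100):
        q=onplane(c,np.argwhere(m)[:,::-1],10)[:,:2].astype(np.float32); print('white',k.round(1),a,cv2.minAreaRect(q))
```

```text
top
red [476.8 276.6] 14 [ 579.3 -385.9   17. ]
red [427.7 326.2] 12 [ 486.1 -300.1   17. ]
red [472.4 329.4] 13 [ 485.4 -378.9   17. ]
high [158.8 238.5] 130 [590.7 156.2 125. ] [590.7 156.  125. ]
bench z 1.468582448737152
h25 [407.8 168.3] 627 [ 771.9 -255.4   23.5]
h25 [257.  156.3] 20 [776.6  24.2  24.1]
h25 [237.6 171.8] 108 [744.   56.9  24.9]
h25 [193.3 257. ] 103 [580.8 120.4  25.4]
h25 [420.7 268. ] 129 [ 586.9 -283.4   26.1]
h25 [486.5 280.9] 245 [ 571.5 -401.2   24.3]
h25 [322.4 308.5] 252 [ 505.1 -114.4   20.7]
h25 [425.4 336.3] 246 [ 468.  -295.1   24.7]
h25 [480.4 337.4] 260 [ 472.  -391.    24.3]
white [393.  217.5] 126 ((681.9019165039062, -233.2481231689453), (5.717836380004883, 93.7933120727539), 76.47321319580078)
white [185.4 256. ] 979 ((593.5986938476562, 159.742431640625), (108.39397430419922, 129.00877380371094), 76.68206024169922)
white [396.3 304.3] 4502 ((516.7130126953125, -236.97335815429688), (200.27015686035156, 136.63780212402344), 21.171340942382812)
scene
red [299.6  61.5] 294 [119.  746.1  17. ]
red [171.7 327.3] 29 [ 487.5 -303.5   17. ]
red [137.
[... 189 characters left out ...]
 [607.4 124.   24.7]
h25 [428.7 262.7] 313 [787.7  26.2  24.4]
h25 [248.5 263.4] 191 [ 509.3 -119.4   19.7]
h25 [164.4 320.4] 307 [ 472.3 -301.4   22.9]
h25 [234.7 357.9] 319 [ 614.2 -313.4   25.2]
h25 [123.5 363.6] 371 [ 476.4 -398.1   22.6]
h25 [351.2 378.3] 908 [ 778.5 -264.6   23.2]
h25 [172.7 395.3] 420 [ 576.1 -408.3   22.9]
white [362.8 212.9] 494 ((595.9063720703125, 155.1171875), (108.69622039794922, 128.8826141357422), 76.7009506225586)
white [165.3 330.6] 296 ((476.8867492675781, -306.105224609375), (61.83930587768555, 50.689979553222656), 49.73736572265625)
white [301.2 344.6] 138 ((679.5882568359375, -232.3771514892578), (6.167457580566406, 89.91299438476562), 77.01509857177734)
```

View pics/c1.png

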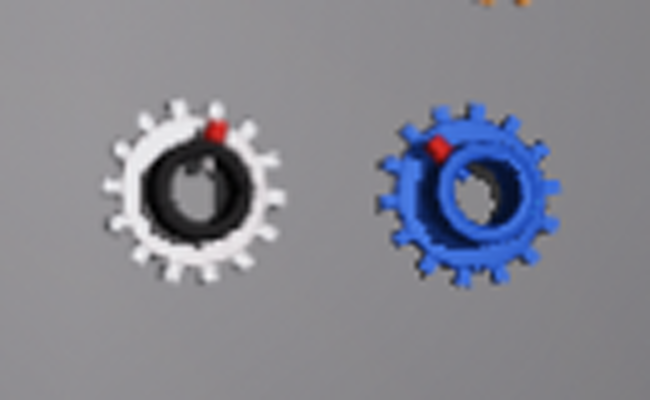

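The crop shows the bare steel toothed disc with its black hub, red screw head at crop (216,130), next to the blue look-alike. The steel one at about (470,-297) is confirmed, yaw about -0.25. The gear head's yaw is about -0.233 and the shaft is near (591,156).

```bash
python3 -m handwheel '[17.5,-31,0,0,0,0,1,17.5,-31,0,0,0,0,1,17.5,-31,0,0,0,0,1,17.5,-31,0,0,0,0,1,17.5,-31,0,0,0,0,1,17.5,-31,0,0,0,0,1,17.5,-31,0,0,0,0,1,17.5,-31,0,0,0,0,1]' 40
python3 -m handwheel '[17.5,-31,0,0,0,0,1,17.5,-31,0,0,0,0,1,17.5,-31,0,0,0,0,1,17.5,-31,0,0,0,0,1,17.5,-31,0,0,0,0,1,17.5,-31,0,0,0,0,1,17.5,-31,0,0,0,0,1,0,0,0,0,0,0,1]'
python3 - <<'E'
from h import *
c=cap('wrist','w1.png'); print(c['w'].round(2), np.array(c['tool_from_camera']).round(2),c['fx'])
E
```

```text
time: 0.87
eef_pos: [451.8, 405.1, 404.7]
tcp_rot: [-3.141, 0.0, 2.698]
contact_force: [1.2, -0.1, 0.5]
gripper_width: 0.998
grip_force: 0.0
time: 1.53
eef_pos: [577.5, 180.6, 405.0]
tcp_rot: [-3.138, 0.006, 2.685]
contact_force: [-0.0, -0.8, 0.7]
gripper_width: 0.999
grip_force: 0.0
[[ 4.4000e-01 -8.5000e-01 -2.9000e-01  5.0393e+02]
 [ 9.0000e-01  4.2000e-01  1.4000e-01  2.1685e+02]
 [-0.0000e+00 -3.2000e-01  9.5000e-01  3.7318e+02]
 [ 0.0000e+00  0.0000e+00  0.0000e+00  1.0000e+00]] [[ 0.    0.95  0.32 82.17]
 [ 1.   -0.   -0.    0.22]
 [-0.    0.32 -0.95 31.35]
 [ 0.    0.    0.    1.  ]] 365.9795374483331
```

View pics/w1.png

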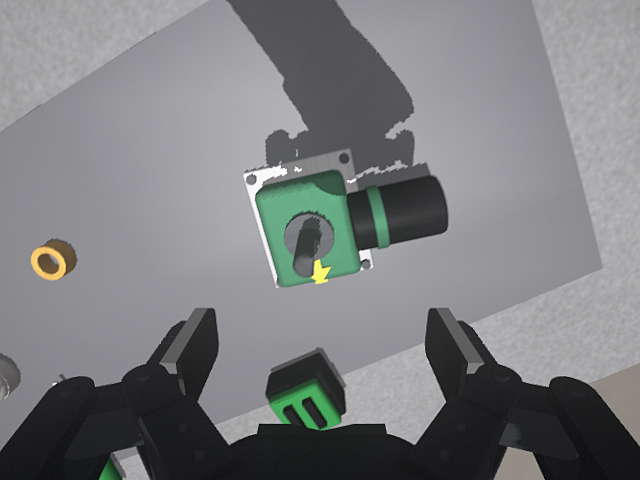

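The wrist view shows the gear head from the robot's side: shaft end at about (303,268), arrow at (320,272), motor to the right, tool over the shaft. I'll enlarge the shaft end to read the flat.

Run:
```python
from h import *
a=cv2.imread('pics/w1.png')[225:290,270:345]; t=cv2.imread('pics/top.png')[215:270,130:205]
f=lambda i:cv2.resize(np.clip(255*(i/255.)**0.5,0,255).astype(np.uint8),(520,450*1),interpolation=cv2.INTER_CUBIC)
o=np.hstack([cv2.resize(f(a),(400,347)),cv2.resize(f(t),(400,347))]); cv2.imwrite('pics/c2.png',o)
```

```text
(no output)
```

View pics/c2.png

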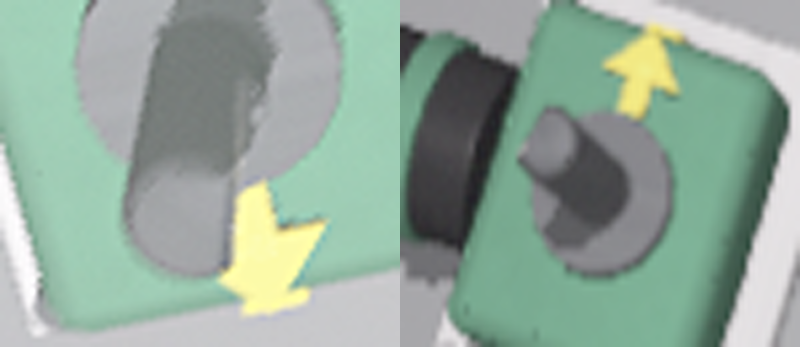

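Run:
```python
from h import *
c=cap('wrist'); s=r.state(); print(s['eef_pos'],s['tcp_rot'],s['joint_positions'].round(2))
P=c['z_map']; g=cv2.cvtColor(c['pixels'],cv2.COLOR_RGB2HSV)
vv,uu=np.mgrid[200:330,250:380]; Q=bydepth(c,np.c_[uu.ravel(),vv.ravel()]).reshape(130,130,3)
m=Q[...,2]>119; uv=np.c_[uu[m],vv[m]]
q=onplane(c,uv,125); print(m.sum(), Q[m].mean(0), Q[m].min(0),Q[m].max(0))
t=(Q[...,2]>123)&(Q[...,2]<128)
q=Q[t][:,:2]; print(len(q),q.mean(0)); 
for a in np.arange(0,np.pi,.2): p=(q-q.mean(0))@[np.cos(a),np.sin(a)]; print(round(a,2),p.min().round(1),p.max().round(1))
```

```text
[574.64188373 187.36180164 404.61754901] [-3.14096537e+00  4.48143764e-04  2.69289947e+00] [-0.46  0.44  0.09  1.89 -0.05  0.81  0.78]
530 [582.52078855 164.50331423 149.88283044] [502.17383526 148.10125874 119.07222001] [603.74918184 220.33201145 373.2307741 ]
324 [592.77821563 157.51277107]
0.0 -8.7 9.3
0.2 -7.8 9.5
0.4 -7.6 9.3
0.6 -7.6 8.7
0.8 -7.8 8.0
1.0 -7.7 7.1
1.2 -7.7 7.2
1.4 -7.8 8.5
1.6 -7.9 9.5
1.8 -8.0 10.0
2.0 -8.4 10.2
2.2 -8.6 10.0
2.4 -9.1 9.3
2.6 -9.2 9.2
2.8 -9.2 9.3
3.0 -9.0 9.1
```

```bash
python3 -m handwheel '[8.5,-16,0,0,0,0,1,8,-16,0,0,0,0,1,0,0,-20,0,0,0,1,0,0,-20,0,0,0,1,0,0,-20,0,0,0,1,0,0,-20,0,0,0,1,0,0,0,0,0,0,1,0,0,0,0,0,0,1]' 40
```

```text
time: 2.3
eef_pos: [589.3, 159.4, 323.8]
tcp_rot: [-3.14, -0.003, 2.7]
contact_force: [-0.6, 0.1, -0.1]
gripper_width: 0.999
grip_force: 0.0
```

```bash
python3 -m handwheel '[1.5,-3,-16,0,0,0,0.9,0,0,-16,0,0,0,0.8,0,0,-16,0,0,0,0.7,0,0,-16,0,0,0,0.6,0,0,0,0,0,0,0.5,0,0,0,0,0,0,0.4,0,0,0,0,0,0,0.4,0,0,0,0,0,0,0.4]' 40
python3 -m handwheel '[0,0,0,0,0,0,0.1,0,0,0,0,0,0,0.1,0,0,0,0,0,0,0.1,0,0,0,0,0,0,0.1,0,0,0,0,0,0,0.1,0,0,0,0,0,0,0.1,0,0,0,0,0,0,0.1,0,0,0,0,0,0,0.1]' 40
```

```text
time: 2.97
eef_pos: [592.5, 155.2, 262.4]
tcp_rot: [3.139, 0.002, 2.698]
contact_force: [0.2, -0.9, 0.1]
gripper_width: 0.402
grip_force: 0.0
time: 3.63
eef_pos: [592.6, 155.7, 262.1]
tcp_rot: [3.139, 0.002, 2.698]
contact_force: [0.3, 0.8, 6.0]
gripper_width: 0.181
grip_force: 39.9
```

The fingers stopped at 0.181 (about 15.4 mm), across the flat, so the flat faces world yaw 1.127. It needs to turn by -1.36 rad.

```bash
python3 -m handwheel '[-0.1,0.2,0,0,0,-0.11,0.1,-0.1,0.2,0,0,0,-0.11,0.1,-0.1,0.2,0,0,0,-0.11,0.1,-0.1,0.2,0,0,0,-0.11,0.1,-0.1,0.2,0,0,0,-0.11,0.1,-0.1,0.2,0,0,0,-0.11,0.1,-0.1,0.2,0,0,0,-0.11,0.1,-0.1,0.2,0,0,0,-0.11,0.1]'
python3 -m handwheel '[-0.1,0.2,0,0,0,-0.12,0.1,-0.1,0.2,0,0,0,-0.12,0.1,-0.1,0.2,0,0,0,-0.12,0.1,-0.1,0.2,0,0,0,-0.12,0.1,0,0,0,0,0,0,0.1,0,0,0,0,0,0,0.1,0,0,0,0,0,0,0.1,0,0,0,0,0,0,0.1]'
```

```text
time: 4.3
eef_pos: [592.1, 157.5, 262.1]
tcp_rot: [3.138, -0.001, 1.814]
contact_force: [1.8, 1.8, 4.4]
gripper_width: 0.175
grip_force: 39.3
time: 4.97
eef_pos: [592.4, 158.4, 262.1]
tcp_rot: [3.137, -0.003, 1.339]
contact_force: [4.4, 4.4, 5.3]
gripper_width: 0.178
grip_force: 40.1
```

```bash
python3 -m handwheel '[0,0,0,0,0,0,0.4,0,0,0,0,0,0,0.6,0,0,0,0,0,0,0.8,0,0,0,0,0,0,1,0,0,15,0,0,0,1,0,0,35,0,0,0,1,0,0,35,0,0,0,1,0,0,35,0,0,0,1]'
python3 -m handwheel '[0,0,20,0,0,-0.12,1,0,0,0,0,0,-0.12,1,0,0,0,0,0,-0.12,1,0,0,0,0,0,-0.12,1,0,0,0,0,0,-0.12,1,0,0,0,0,0,0,1,0,0,0,0,0,0,1,0,0,0,0,0,0,1]'
cat > sh.py <<'E'
from h import *
c=cap('wrist'); s=r.state(); print(s['eef_pos'],s['tcp_rot'],s['joint_positions'].round(2))
vv,uu=np.mgrid[0:480,0:640]; Q=bydepth(c,np.c_[uu.ravel(),vv.ravel()]).reshape(480,640,3)
near=np.hypot(Q[...,0]-593,Q[...,1]-157)<25
t=near&(Q[...,2]>123.4)&(Q[...,2]<128)
q=Q[t][:,:2]; print(len(q),q.mean(0).round(1),Q[t][:,2].mean())
for a in np.arange(-.8,.5,.1): p=(q-q.mean(0))@[np.cos(a),np.sin(a)]; print(round(a,2),(p.max()-p.min()).round(1),end=' ')
# flat: points with heights 88..121 on camera side
f=near&(Q[...,2]>88)&(Q[...,2]<120); p=Q[f]; print('\nside',len(p))
# fit the circle of lower round
b=near&(Q[...,2]>63)&(Q[...,2]<83); p=Q[b][:,:2]
from scipy.optimize import least_squares
o=least_squares(lambda x:np.hypot(*(p-x).T)-10,[593,157],loss='soft_l1'); print('axis',o.x,len(p))
bo=(np.hypot(Q[...,0]-593,Q[...,1]-157)<35)&(abs(Q[...,2]-60)<2.5); print('boss px',bo.sum())
E
python3 sh.py
```

```text
time: 5.63
eef_pos: [589.9, 156.7, 381.1]
tcp_rot: [-3.139, 0.002, 1.337]
contact_force: [1.1, -0.1, -0.3]
gripper_width: 1.003
grip_force: 0.0
time: 6.3
eef_pos: [590.3, 157.0, 400.4]
tcp_rot: [-3.141, 0.001, 0.74]
contact_force: [-0.3, -0.5, -0.5]
gripper_width: 1.001
grip_force: 0.0
[590.42320916 157.02568842 400.50073208] [-3.14123990e+00  4.85806857e-04  7.39755455e-01] [-0.85  0.56  0.75  1.9  -0.49  0.88 -0.68]
345 [593.2 158.5] 124.39544587271025
-0.8 16.8 -0.7 16.3 -0.6 15.6 -0.5 14.9 -0.4 14.4 -0.3 13.9 -0.2 14.5 -0.1 15.0 -0.0 15.4 0.1 15.6 0.2 15.8 0.3 16.0 0.4 16.4 
side 266
axis [593.82080891 157.90672359] 116
boss px 1302
```

```bash
python3 -m handwheel '[-8.6,-32.5,0,0,0,-0.108,1,-8.6,-32.5,0,0,0,-0.108,1,-8.6,-32.5,0,0,0,-0.108,1,-8.6,-32.5,0,0,0,-0.108,1,-8.6,-32.5,0,0,0,-0.108,1,-8.6,-32.5,0,0,0,-0.108,1,-8.6,-32.5,0,0,0,-0.108,1,-8.6,-32.5,0,0,0,-0.108,1]'
python3 -m handwheel '[-8.6,-32.5,0,0,0,-0.108,1,-8.6,-32.5,0,0,0,0,1,-8.6,-32.5,0,0,0,0,1,-8.6,-32.5,0,0,0,0,1,-8.6,-32.5,0,0,0,0,1,-8.6,-32.5,-30,0,0,0,1,0,0,-30,0,0,0,1,0,0,-30,0,0,0,1]'
python3 -m handwheel '[0,0,0,0,0,0,1,0,0,0,0,0,0,1,0,0,0,0,0,0,1,0,0,0,0,0,0,1,0,0,0,0,0,0,1,0,0,0,0,0,0,1,0,0,0,0,0,0,1,0,0,0,0,0,0,1]'
cat > sp.py <<'E'
from h import *
import sys
c=cap('wrist',sys.argv[1]); s=r.state(); print(s['eef_pos'],s['tcp_rot'],s['joint_positions'].round(2))
vv,uu=np.mgrid[0:480,0:640]; Q=bydepth(c,np.c_[uu.ravel(),vv.ravel()]).reshape(480,640,3)
hsv=cv2.cvtColor(c['pixels'],cv2.COLOR_RGB2HSV).astype(int); H,S,V=hsv[...,0],hsv[...,1],hsv[...,2]
near=np.hypot(Q[...,0]-472,Q[...,1]+299)<45
red=near&((H<6)|(H>172))&(S>140)&(V>80); p=Q[red]; print('red',red.sum(),p.mean(0).round(1),p.max(0).round(1))
top=near&(abs(Q[...,2]-25)<2)&(V<100)&~red
uv=np.argwhere(top)[:,::-1].astype(np.float32); hull=cv2.convexHull(onplane(c,uv,25)[:,:2].astype(np.float32))
(cx,cy),rad=cv2.minEnclosingCircle(hull); e=cv2.fitEllipse(hull); print('hub',cx,cy,rad,e)
rc=onplane(c,np.argwhere(red)[:,::-1],18)[:,:2].mean(0); k=np.array(e[0]); print('dist',np.hypot(*(p.mean(0)[:2]-k)),'yaw',np.arctan2(*(p.mean(0)[:2]-k)[::-1]))
E
python3 sp.py w2.png
```

```text
time: 7.02
eef_pos: [521.1, -104.4, 400.8]
tcp_rot: [-3.141, -0.0, -0.13]
contact_force: [0.5, 0.3, -0.5]
gripper_width: 1.001
grip_force: 0.0
time: 7.68
eef_pos: [469.8, -298.5, 313.0]
tcp_rot: [3.14, -0.003, -0.237]
contact_force: [0.7, 0.2, -1.1]
gripper_width: 1.0
grip_force: 0.0
time: 8.35
eef_pos: [471.1, -295.2, 313.5]
tcp_rot: [3.141, -0.001, -0.234]
contact_force: [-0.7, 0.0, -0.8]
gripper_width: 0.998
grip_force: 0.0
[ 470.99013062 -295.2217294   313.32189105] [ 3.14154367e+00 -5.86434339e-04 -2.33664475e-01] [-0.09  0.66  0.83  2.09 -0.76  0.72 -0.56]
red 108 [ 488.  -301.9   19.6] [ 491.6 -297.8   21.6]
hub 467.4863586425781 -297.0850830078125 17.669837951660156 ((467.44921875, -297.12030029296875), (34.67210388183594, 35.114566802978516), 103.46144104003906)
dist 21.12349079538873 yaw -0.22744965117099267
```

View pics/w2.png

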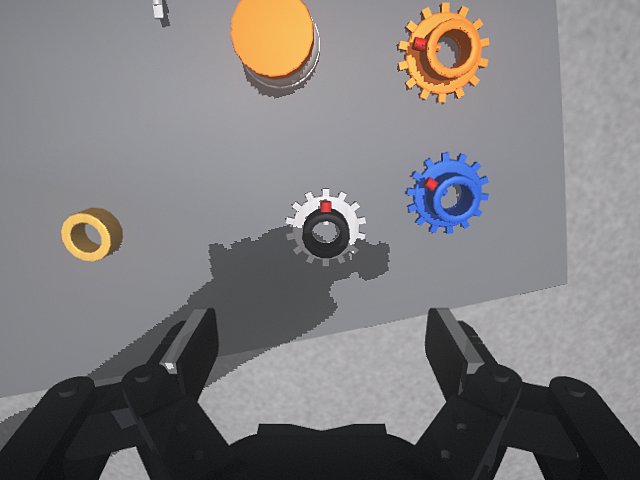

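The wrist view shows the steel sprocket at (326,228) with its red screw at (326,207), facing nearly square to the tool. Blue (456,193), orange (447,52) and brass (91,235) are clear of the fingers.

```bash
python3 -m handwheel '[-3.6,-1.9,-25,0,0,0,0.75,0,0,-25,0,0,0,0.75,0,0,-25,0,0,0,0.75,0,0,-20,0,0,0,0.75,0,0,-10,0,0,0,0.75,0,0,0,0,0,0,0.75,0,0,0,0,0,0,0.75,0,0,0,0,0,0,0.75]' 40
```

```text
time: 9.07
eef_pos: [467.5, -297.8, 209.0]
tcp_rot: [3.141, -0.002, -0.234]
contact_force: [-0.4, 0.3, -0.3]
gripper_width: 0.756
grip_force: 0.0
```

```bash
python3 -m handwheel '[0,0.5,-14,0,0,0,0.75,0,0,-14,0,0,0,0.75,0,0,0,0,0,0,0.6,0,0,0,0,0,0,0.5,0,0,0,0,0,0,0.4,0,0,0,0,0,0,0.35,0,0,0,0,0,0,0.35,0,0,0,0,0,0,0.35]' 40
```

```text
time: 9.73
eef_pos: [467.5, -297.3, 181.3]
tcp_rot: [3.141, -0.002, -0.234]
contact_force: [0.2, 0.8, 6.5]
gripper_width: 0.396
grip_force: 41.1
```

```bash
python3 -m handwheel '[0,0,5,0,0,0,0.3,0,0,15,0,0,0,0.3,0,0,25,0,0,0,0.3,0,0,25,0,0,0,0.3,0,0,25,0,0,0,0.3,0,0,25,0,0,0,0.3,0,0,25,0,0,0,0.3,0,0,20,0,0,0,0.3]' 50
cat > hd.py <<'E'
from h import *
import sys
c=cap('wrist',sys.argv[1]); s=r.state(); t=s['eef_pos']; yaw=s['tcp_rot'][2]; print(t,s['tcp_rot'],s['joint_positions'].round(2),s['gripper_width'])
vv,uu=np.mgrid[0:480,0:640]; Q=bydepth(c,np.c_[uu.ravel(),vv.ravel()]).reshape(480,640,3)-t
ca,sa=np.cos(yaw),np.sin(yaw); Q=np.stack([Q[...,0]*ca+Q[...,1]*sa,-Q[...,0]*sa+Q[...,1]*ca,Q[...,2]],-1) # tool-yaw frame, z up
hsv=cv2.cvtColor(c['pixels'],cv2.COLOR_RGB2HSV).astype(int); H,S,V=hsv[...,0],hsv[...,1],hsv[...,2]
near=(np.hypot(Q[...,0],Q[...,1])<50)&(Q[...,2]<-120)&(Q[...,2]>-195)
red=near&((H<6)|(H>172))&(S>140)&(V>80); p=Q[red]; print('red',red.sum(),p.mean(0).round(1),p.max(0).round(1))
disc=near&(S<50)&(V>120)&(Q[...,2]<-163); p=Q[disc]
A=np.c_[p[:,:2],np.ones(len(p))]; k=np.linalg.lstsq(A,p[:,2],rcond=None)[0]
m=abs(A@k-p[:,2])<2; k=np.linalg.lstsq(A[m],p[m,2],rcond=None)[0]; print('disc',m.sum(),len(m),'slopes',k.round(4))
print('disc x,y range',p[:,:2].min(0).round(1),p[:,:2].max(0).round(1))
E
python3 hd.py w3.png
```

```text
time: 10.4
eef_pos: [467.0, -296.6, 346.8]
tcp_rot: [3.142, -0.001, -0.234]
contact_force: [0.6, -0.1, -0.9]
gripper_width: 0.387
grip_force: 50.6
[ 467.62110352 -297.82312659  349.76986379] [ 3.14011037 -0.00594778 -0.2348214 ] [-0.13  0.62  0.89  2.07 -0.7   0.78 -0.6 ] 0.3882785519887461
red 416 [  20.6    1.6 -165.3] [  23.8    5.2 -162.9]
disc 3499 3615 slopes [-3.700000e-03  1.900000e-03 -1.800403e+02]
disc x,y range [-31.6 -30. ] [30.5 32.9]
```

View pics/w3.png

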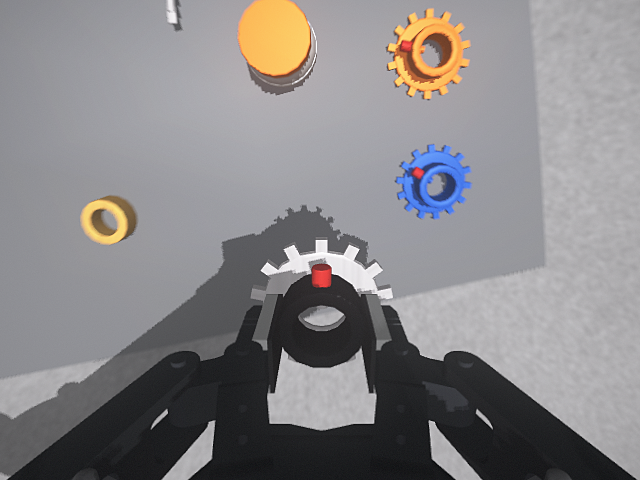

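The sprocket is held upright, disc around the hub, screw at (321,275), pointing along tool +x. Carrying it to a hover short of the shaft.

```bash
python3 -m handwheel '[3,20,0,0,0,0,0.3,5.2,33,0,0,0,0,0.3,5.2,33,0,0,0,0,0.3,5.2,33,0,0,0,0,0.3,5.2,33,0,0,0,0,0.3,5.2,33,0,0,0,0,0.3,5.2,33,0,0,0,0,0.3,5.2,33,0,0,0,0,0.3]' 50
python3 -m handwheel '[5.2,33,0,0,0,0,0.3,5.2,33,0,0,0,0,0.3,5.2,33,0,0,0,0,0.3,5.2,33,0,0,0,0,0.3,5.2,33,0,0,0,0,0.3,5.2,33,0,0,0,0,0.3,3,20,0,0,0,0,0.3,0,0,0,0,0,0,0.3]'
python3 -m handwheel '[0,0,0,0,0,0,0.3,0,0,0,0,0,0,0.3,0,0,0,0,0,0,0.3,0,0,0,0,0,0,0.3,0,0,0,0,0,0,0.3,0,0,0,0,0,0,0.3,0,0,0,0,0,0,0.3,0,0,0,0,0,0,0.3]'
python3 hd.py w4.png; python3 sh.py
```

```text
time: 11.12
eef_pos: [506.2, -43.9, 344.8]
tcp_rot: [-3.141, 0.001, -0.234]
contact_force: [0.0, -0.3, -1.2]
gripper_width: 0.391
grip_force: 50.7
time: 11.78
eef_pos: [541.0, 179.1, 343.7]
tcp_rot: [-3.139, 0.002, -0.224]
contact_force: [-1.3, 0.1, -2.3]
gripper_width: 0.387
grip_force: 50.7
time: 12.45
eef_pos: [540.9, 171.9, 345.0]
tcp_rot: [-3.142, 0.0, -0.235]
contact_force: [-0.1, 0.3, -1.9]
gripper_width: 0.389
grip_force: 50.7
[540.86371728 172.04723766 344.98575247] [-3.14149697e+00  2.07395176e-05 -2.34460621e-01] [-1.03  0.68  0.98  2.04 -0.78  0.84 -1.4 ] 0.38669056073997893
red 386 [  21.2    0.4 -162.3] [  24.7    4.1 -159.2]
disc 3584 3822 slopes [ 3.000000e-04 -0.000000e+00 -1.772026e+02]
disc x,y range [-30.1 -31.1] [31.4 31.8]
[540.86156702 172.13759148 344.9974207 ] [-3.14148075e+00  5.04673997e-05 -2.34324898e-01] [-1.03  0.68  0.98  2.04 -0.78  0.84 -1.4 ]
686 [593.1 158.2] 124.41636538446659
-0.8 16.1 -0.7 15.7 -0.6 15.4 -0.5 15.0 -0.4 14.7 -0.3 14.3 -0.2 14.7 -0.1 15.1 -0.0 15.8 0.1 16.4 0.2 16.8 0.3 17.0 0.4 17.0 
side 156
axis [593.9309288  157.83951236] 49
boss px 2150
```

View pics/w4.png

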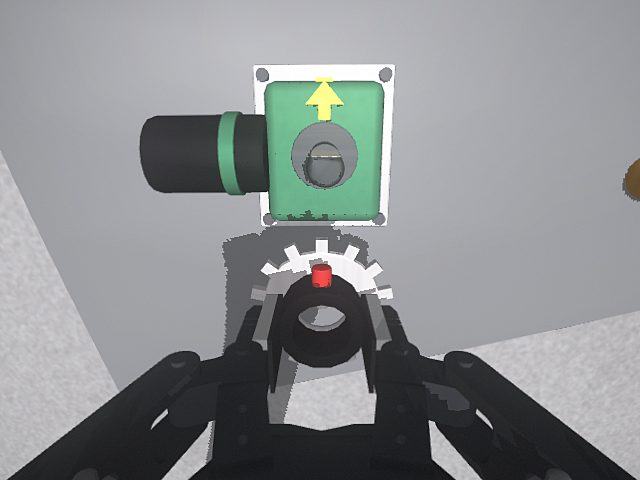

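The picture shows the shaft end at (324,165), its flat (bright line at (324,156)) squarely toward the arrow (324,98), and the sprocket's screw pointing the same way. I'll align above the shaft, then lower.

```bash
python3 -m handwheel '[17.6,-4.7,0,0,0,0,0.3,17.6,-4.7,0,0,0,0,0.3,17.6,-4.7,0,0,0,0,0.3,0,0,-15,0,0,0,0.3,0,0,-15,0,0,0,0.3,0,0,0,0,0,0,0.3,0,0,0,0,0,0,0.3,0,0,0,0,0,0,0.3]' 50
```

```text
time: 13.22
eef_pos: [592.9, 158.4, 314.5]
tcp_rot: [3.141, 0.002, -0.234]
contact_force: [0.5, 0.2, -1.6]
gripper_width: 0.391
grip_force: 50.6
```

```bash
python3 -m handwheel '[0.7,-0.4,-2,0,0,0,0.3,0,0,-2.5,0,0,0,0.3,0,0,-2.5,0,0,0,0.3,0,0,-2.5,0,0,0,0.3,0,0,-2.5,0,0,0,0.3,0,0,0,0,0,0,0.3,0,0,0,0,0,0,0.3,0,0,0,0,0,0,0.3]' 50
```

```text
time: 13.88
eef_pos: [594.4, 157.7, 303.0]
tcp_rot: [3.142, -0.0, -0.234]
contact_force: [-0.1, -1.1, -1.7]
gripper_width: 0.389
grip_force: 50.7
```

```bash
python3 -m handwheel '[-0.4,0.1,-2,0,0,0,0.3,0,0,-2,0,0,0,0.3,0,0,-2,0,0,0,0.3,0,0,-2,0,0,0,0.3,0,0,-2,0,0,0,0.3,0,0,0,0,0,0,0.3,0,0,0,0,0,0,0.3,0,0,0,0,0,0,0.3]' 50
python3 -m handwheel '[0,0,-2,0,0,0,0.3,0,0,-2,0,0,0,0.3,0,0,-2,0,0,0,0.3,0,0,-2,0,0,0,0.3,0,0,-2,0,0,0,0.3,0,0,-1,0,0,0,0.3,0,0,0,0,0,0,0.3,0,0,0,0,0,0,0.3]' 50
```

```text
time: 14.55
eef_pos: [594.0, 157.8, 293.0]
tcp_rot: [3.142, -0.0, -0.234]
contact_force: [1.4, 0.9, -1.4]
gripper_width: 0.39
grip_force: 50.7
time: 15.22
eef_pos: [593.9, 157.8, 281.9]
tcp_rot: [3.142, 0.0, -0.234]
contact_force: [0.6, 0.0, -1.7]
gripper_width: 0.392
grip_force: 50.7
```

No resistance on the way down. I'll take one look before handing in.

```bash
python3 hd.py w5.png
python3 - <<'E'
from h import *
i=cv2.imread('pics/w5.png')[240:390,230:420]; cv2.imwrite('pics/c5.png',cv2.resize(np.clip(255*(i/255.)**.5,0,255).astype(np.uint8),None,fx=4,fy=4,interpolation=cv2.INTER_CUBIC))
c=cap('wrist'); vv,uu=np.mgrid[0:480,0:640]; Q=bydepth(c,np.c_[uu.ravel(),vv.ravel()])
d=np.hypot(Q[:,0]-594,Q[:,1]-158)
print('shaft z',np.median(Q[(d<5)&(Q[:,2]>80)][:,2]),'hub z',np.median(Q[(d>13)&(d<16.5)&(Q[:,2]>115)&(Q[:,2]<135)][:,2]))
E
```

```text
[593.97570343 157.80804338 281.98280777] [ 3.14155506e+00 -6.77064994e-05 -2.34104551e-01] [-0.89  0.8   0.87  1.97 -0.87  0.8  -1.31] 0.385968728639792
red 410 [  21.2    0.5 -162.5] [  24.5    4.2 -159.6]
disc 3408 3770 slopes [-1.88000e-02 -1.60000e-03 -1.76987e+02]
disc x,y range [-30.5 -31.2] [31.5 31.8]
shaft z 124.49644753895538 hub z 124.95014160600053
```

View pics/c5.png

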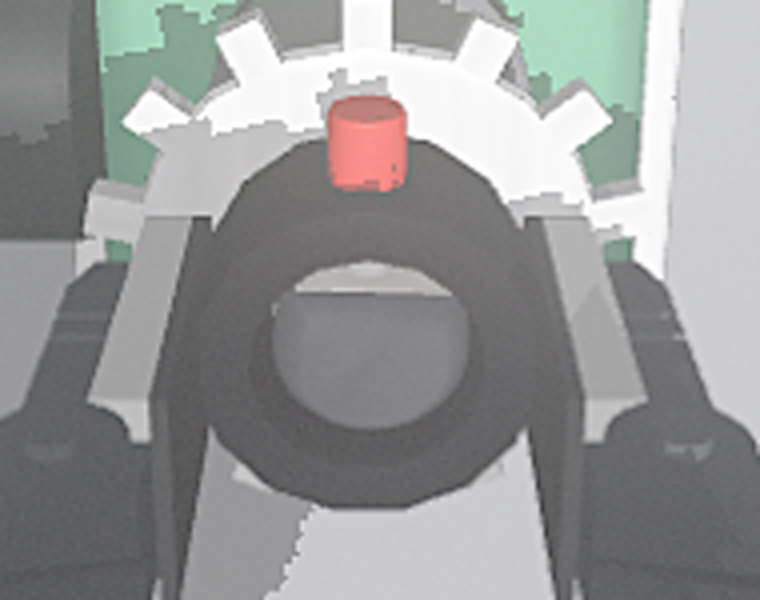

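The crop shows the D-shaped shaft end filling the bore (370,345). It is level with the hub top, and the flat (365,290) faces the red screw (368,140).

```bash
python3 -c "
from bench import r
print(r.job_done())"
```

```text
the job is handed in; nothing more can be done
None
```

I handed the job in with the gripper still holding the sprocket on the shaft. Its set-screw is over the flat, the flat faces along the arrow, and the hub top measured within about 0.5 mm of the shaft end; no verdict came back.

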